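# Secure the drawbar pin with its R-clip

## Task

Lift the R-clip out of its timber stand and lock the drawbar coupling with it: from above, feel for the cross-hole in the square end of the coupling pin with the clip's straight leg, then push the clip down gently, never with brute force, until its bow has sprung over the pin and its stop collar sits home on it. Let go of the clip, and leave the other things on the bench where they are.

Things in the scene. Friction and masses are not known exactly. Their poses are not given: they have to be found in the camera images.
- clip: Hitch R-clip of bare 6 mm steel wire, 112 mm long, 80 g, standing upright in the stand. Origin on the straight leg's axis, at the underside of its stop collar (13 mm across, 4 mm thick). z points up along the leg to the coil; the bow hangs from the coil on the +x side, in the x-z plane, at most 20 mm out. Fully home, the collar lies on the pin's top; the bow may be on either side of the pin
- clip_eye (a point): Centre of the clip's coil, the place to grip it: 34 mm above the collar's underside, on the leg's axis. The coil is 28 mm across (along clip x) and 12 mm thick (along clip y), with flat sides; grip it across the 12 mm. z points up along the leg
- clip_tip (a point): Round end of the straight leg (6 mm across), 64 mm below the collar's underside and 98 mm below the coil's centre. It ends 16 mm below the bow's end, so it enters the hole first. With the clip home it is 41 mm above the bench
- bow_waist (a point): Waist of the bow, where its wire comes nearest to the leg: 7 mm from the leg's axis, 27 mm below the collar's underside; below it the bow flares out to 16.5 mm at its end, 45 mm below the collar. It must spread 6 mm to pass the pin's side; this takes a downward push of about 3 to 10 N, which eases when the waist is below the pin
- clip_bow (a joint): How far the clip's bow is spread, rad: 0 at rest, 0.05 to 0.1 while its waist rides on the side of the pin, under 0.03 when it has sprung over the pin with the clip fully home. Spring 1.8 N m/rad
- coupling: Steel drawbar coupling, fixed: base plate 110 x 80 mm, two upright lugs 117 mm high with a drawbar eye between them, whose bar points to +x. A steel pin goes through them along the coupling's y axis, its axis 95 mm above the bench, at x = 0. Origin at the centre of the base plate's underside, on the bench, z up. The clip's x-z plane must stand across the pin (clip y along coupling y)
- float_mid (a point): On the coupling (not on the pin): the place on top of the pin's square end, 105 mm up, 65 mm along +y from the coupling's origin, where the cross-hole would be in mid float. The hole (vertical, right through, 9 mm across, its edge lightly broken) lies on the pin's axis up to 14 mm from here along coupling y, either way; this float is not measured, so feel for it. The end's top is level, 20 mm wide
- lug_face (a point): Point on the pin's axis (95 mm up) at the outer face of the coupling's lug, 25 mm along +y from the coupling's origin. Beyond it, towards +y, sticks out the pin's end: first round, 28 mm across, then square, 20 x 20 mm, for 30 mm to either side of the hole. The pin slides along y, held by about 5 N of friction
- stand: Timber stand, 76 x 49 x 75 mm, fixed; the clip hangs in its 9 mm wide open slot (along the stand's x), the collar on the top edges, the clip's axes parallel to the stand's. Origin on the bench, straight below the clip's leg
- oil_bottle: Bystander: small green bottle, 49 mm across, 130 mm tall, standing; to be left alone. Origin at its underside
- tin_stain: Bystander: tin, 70 mm across, 100 mm tall, standing; to be left alone. Origin at its underside
- screwdriver_red: Bystander: screwdriver with red handle, 30 x 230 x 26 mm, lying; to be left alone. Origin at its underside

How it is judged:
By the outcome, as a careful person would: the job done as asked, in the order asked, and still so for the second after the job is handed in, with the robot touching nothing.
It also fails if it takes over 64 s, if anything falls off the work surface, if the arm or the gripper's body presses on something with over 40 N, if the wrist force passes 120 N, or if a joint passes its speed limit or range.

## Robot

A 6-joint arm with a two-finger parallel gripper is mounted at the origin on a cart in front of the work surface, level with it; the furniture and walls round the work are solid. World frame = base frame: x ahead of the robot, y to its left, z up, the work surface at z = 0. Lengths are in m, angles in rad, forces in N, time in s.
With the tool pointing down it reaches from about 0.35 to 0.85 m from the base axis. Payload 8.1 kg.
Tool frame: the origin (TCP) lies at the very end of the fingers, on their centre line; the grasp point (between the pads) lies 19 mm behind it; z points along the fingers, x is the direction in which the jaws open and shut, and the axes are right-handed (so a half turn about z gives the same grasp; the last joint's range is limited). The gripper opens to 93 mm and grips with 3 to 60 N. Pads are 15 mm wide; open, the fingers measure 128 mm over their backs; the gripper's body (75 mm by 188 mm) begins 65 mm behind the grasp point.
Start: joints at [1.218, 0.13, 1.488, -0, 1.523, -0.085], TCP at [0.159, 0.579, 0.219] pointing down, gripper open.
Joint ranges: [-2.96, 2.96], [-0.89, 2.26], [0.02, 2.5], [-1.34, 4.48], [0, 2.73], [-2.66, 2.66]. Speed limits (rad/s): [2.39, 2.39, 2.79, 3.14, 3.14, 3.14].

## Interface

Orientations are given as a rotation vector (axis times angle).
In Python, from rig import state, eyes, job gives the robot as it stands.
- The arm moves only by the shell command python3 -m jog 'ROWS' [FORCE]. ROWS is JSON, a list that holds one entry, the list of rows, each a list of 7 numbers: the shift along the tool's x, y, z in units of 25 mm (1.0 is 25 mm), then the turn, a rotation vector about the tool's x, y, z in units of 5 degrees (1.0 is 5 degrees), then the closure, from 0 (fully open) to 1 (shut). In form: [[[dx, dy, dz, wx, wy, wz, fingers], ...]]. A call has exactly 10 rows; each row shifts and turns the commanded pose from where the row before left it, along the tool's axes as they then stand; what a row does not reach is not made up. A row lasts 1/10 s, in which the tool goes at most 50 mm and 8.59 degrees, less where a joint would pass 70% of its speed; a pose out of reach is approached as far as the arm can. A call is refused whole if a number of a shift passes 1 or a number of a turn 1, either way. A call with a gripper value outside its range is refused whole. The fingers move at their own pace and stop on an object; FORCE is the grip in N (left out, the last holds). Time passes only in rows, so rows that do not move let the fingers close, or fill a call up. It gives the time, the measured TCP pose, the force and the opening at its end, in the units of the state.
- state(): the state, without advancing time (a new reading comes with each control period).
- eyes.snapshot(name): name is "side" or "top"; returns (picture, depth): 384x512x3 uint8, red, green, blue; 384x512 float32, m along the optical axis (not along the pixel's ray), 0 where there is no reading.
- eyes.camera_model(name): a dict with "intrinsics" (3x3 intrinsics, pixels), "D" ([k1, k2, p1, p2, k3] as OpenCV has them; the pictures are not rectified), "world_from_camera" (4x4, takes a point from camera to world coordinates). Camera axes: x right, y down, z forward; pixel columns grow to the right and rows downward; lengths in m; the calibration is good to about 2 mm. A picture is of the moment at which its call begins. camera_model takes no time and is no camera call.
- job.job_done(): hands the job in, once; it reports no verdict.
The state is a dict: "time": time; "qpos": joint angles; "qvel": joint speeds; "joint_efforts": joint torques, N m; "tool_pos": TCP position; "eef_rot": TCP orientation; "contact_force": force on the tool from outside, world axes, zero at the start; "wrist_torque": the same for the moment, N m; "finger_gap": opening from 0.0 (shut) to 1.0 (fully open).
Only numpy, scipy, OpenCV 4.12 (cv2) and the standard library are available. Lean on these libraries where they do the work, as an engineer would, in place of code of your own. Each camera call takes 0.05 s, during which the arm holds its last target. There are 200 camera calls.

## Working session

There is one attempt and no reset: what is moved stays moved. The work goes in short steps, Python scripts to look and compute and a shell command to move; the robot and the scene stay as the last step left them, time stands still between calls to the robot, and variables do not carry over. Pictures are saved under pics/ and viewed, on a budget of 10 in all, crops included, one or two more only if the job needs it, and the job is handed in when it is done.

```bash
mkdir -p pics; cat > h.py <<'E'
import numpy as np, cv2
from rig import state, eyes, job
def snap(n,f=None):
    im,d=eyes.snapshot(n); np.savez('last_%s.npz'%n,im=im,d=d)
    if f: cv2.imwrite('pics/'+f,im[:,:,::-1])
    return im,d
def pts(n,d):
    m=eyes.camera_model(n);K=np.array(m['intrinsics']);D=np.array(m['D']);T=np.array(m['world_from_camera'])
    v,u=np.mgrid[0:d.shape[0],0:d.shape[1]]
    p=cv2.undistortPoints(np.stack([u,v],-1).reshape(-1,1,2).astype(float),K,D).reshape(d.shape+(2,))
    c=np.concatenate([p*d[...,None],d[...,None]],-1)
    w=c@T[:3,:3].T+T[:3,3]; w[d==0]=np.nan
    return w
E
python3 - <<'E'
from h import *
for n in('top','side'):
    im,d=snap(n,n+'0.png'); m=eyes.camera_model(n); print(n,np.round(np.array(m['world_from_camera']),3).tolist(),np.array(m['intrinsics'])[0,0],(d==0).mean())
s=state(); print({k:np.round(v,3).tolist() for k,v in s.items()})
E
```

```text
top [[0.011, -0.987, 0.159, 0.398], [-1.0, -0.011, 0.002, -0.008], [-0.0, -0.159, -0.987, 1.406], [0.0, 0.0, 0.0, 1.0]] 419.4270726609223 0.003997802734375
side [[0.997, -0.048, 0.064, 0.538], [-0.08, -0.518, 0.852, -0.892], [-0.008, -0.854, -0.52, 0.632], [0.0, 0.0, 0.0, 1.0]] 382.3728830387773 0.052836100260416664
{'time': 0.1, 'qpos': [1.218, 0.131, 1.489, 0.0, 1.523, -0.085], 'qvel': [-0.001, -0.001, -0.003, 0.001, -0.001, 0.0], 'joint_efforts': [0.002, -56.134, -49.31, 0.077, 0.029, -0.0], 'tool_pos': [0.159, 0.578, 0.218], 'eef_rot': [2.497, 1.904, -0.002], 'contact_force': [-0.23, 0.882, -0.361], 'wrist_torque': [-0.031, -0.003, 0.025], 'finger_gap': 1.0}
```

View pics/top0.png

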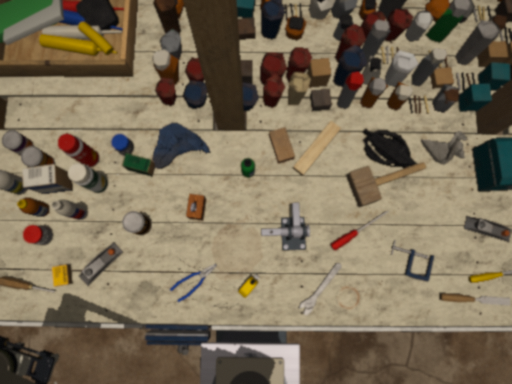

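View pics/side0.png

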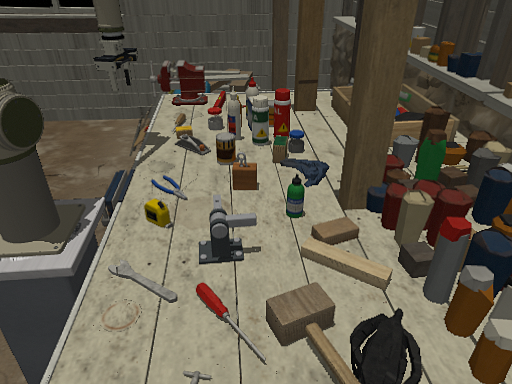

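The top view shows the stand at about (195,207) and the coupling at (293,232), with its pin end at (265,232) and its bar pointing up. The side view shows the clip on the stand at (243,160). Next I'll measure both from depth.

```bash
python3 - <<'E'
from h import *
z=np.load('last_top.npz');w=pts('top',z['d']);im=z['im']
def reg(u0,u1,v0,v1,lo,hi,w=w):
    p=w[v0:v1,u0:u1].reshape(-1,3); return p[(p[:,2]>lo)&(p[:,2]<hi)]
p=reg(180,212,188,225,.066,.084); r=cv2.minAreaRect(p[:,:2].astype(np.float32)*1000); print('stand top',r,len(p),np.median(p[:,2]))
p=reg(180,212,180,225,.084,.14); print('clip',len(p),np.round(p,3).tolist()[:40])
p=reg(250,330,190,262,.004,.03); print('base',cv2.minAreaRect(p[:,:2].astype(np.float32)*1000),len(p))
p=reg(250,282,215,250,.085,.125); print('pin end',len(p),np.round(np.nanmin(p,0),3),np.round(np.nanmax(p,0),3),cv2.minAreaRect(p[:,:2].astype(np.float32)*1000),np.median(p[:,2]))
np.set_printoptions(linewidth=220)
print((w[222:245:1,256:312:2,2]*1000).round())
zs=np.load('last_side.npz');ws=pts('side',zs['d'])
a=cv2.resize(im[185:260,180:320],None,fx=4,fy=4,interpolation=2);b=cv2.resize(zs['im'][140:270,180:280],None,fx=5,fy=5,interpolation=2)
c=np.zeros((600,800,3),np.uint8);c[:300,:560]=a; cv2.imwrite('pics/c1.png',c[:300,:560,::-1]); cv2.imwrite('pics/c2.png',cv2.resize(b,(460,598))[:,:,::-1])
for nm,(u0,u1,v0,v1,lo,hi) in dict(clip=(230,258,148,178,.085,.14),standtop=(225,262,155,180,.066,.083),pin=(195,235,195,245,.085,.125)).items():
    p=reg(u0,u1,v0,v1,lo,hi,ws); print(nm,len(p),np.round(np.nanmin(p,0),3),np.round(np.nanmax(p,0),3),cv2.minAreaRect(p[:,:2].astype(np.float32)*1000))
E
python3 - <<'E'
import cv2,numpy as np
a=cv2.imread('pics/c1.png');b=cv2.imread('pics/c2.png')
c=np.zeros((600,800,3),np.uint8);a=cv2.resize(a,(340,182));c[:182,:340]=a;c[:598,340:800]=b;cv2.imwrite('pics/c.png',c)
E
```

```text
stand top ((589.0337524414062, 183.0484161376953), (49.83893966674805, 77.22221374511719), 83.54511260986328) 325 0.07640081797872011
clip 32 [[0.59, 0.186, 0.117], [0.59, 0.182, 0.119], [0.59, 0.179, 0.117], [0.586, 0.185, 0.121], [0.586, 0.181, 0.124], [0.586, 0.179, 0.122], [0.588, 0.177, 0.111], [0.583, 0.188, 0.121], [0.582, 0.184, 0.126], [0.583, 0.181, 0.123], [0.585, 0.18, 0.111], [0.586, 0.178, 0.105], [0.579, 0.187, 0.125], [0.58, 0.185, 0.121], [0.579, 0.181, 0.128], [0.583, 0.181, 0.103], [0.583, 0.178, 0.101], [0.576, 0.187, 0.126], [0.576, 0.184, 0.125], [0.577, 0.181, 0.123], [0.58, 0.181, 0.101], [0.58, 0.178, 0.103], [0.573, 0.187, 0.125], [0.573, 0.184, 0.124], [0.574, 0.182, 0.119], [0.576, 0.181, 0.105], [0.57, 0.187, 0.122], [0.571, 0.184, 0.122], [0.571, 0.182, 0.118], [0.568, 0.188, 0.118], [0.568, 0.185, 0.118], [0.568, 0.182, 0.117]]
base ((535.541015625, -127.86198425292969), (239.10000610351562, 266.7462158203125), 0.6344775557518005) 1209
pin end 134 [ 0.494 -0.092  0.087] [ 0.519 -0.033  0.113] ((506.6626281738281, -62.62267303466797), (24.783920288085938
[... 3108 characters left out ...]
  5.  -1.  -2.  -0.  -3.  10.  10.  13.  14.  15.  15.  13.  13.  13.   7.   8.  14.   5.   7.  -1.]
 [-10.   5.   1.  -2.   1.   2.   5.   5.  -0.   6.  -3.   6.   1.   8.  12.  15.  15.  14.   9.   8.   4.  15.  12.  15.  10.   2.   3.   3.]]
clip 62 [0.565 0.175 0.085] [0.592 0.191 0.124] ((577.4757690429688, 180.5135040283203), (13.715965270996094, 28.549072265625), 76.53008270263672)
standtop 237 [0.547 0.153 0.066] [0.625 0.211 0.082] ((585.7531127929688, 182.8635711669922), (54.23453903198242, 75.76405334472656), 85.42082214355469)
pin 658 [ 0.484 -0.183  0.085] [ 0.545 -0.034  0.119] ((513.1199340820312, -107.89275360107422), (60.29916000366211, 150.1477813720703), 3.294527530670166)
```

View pics/c.png

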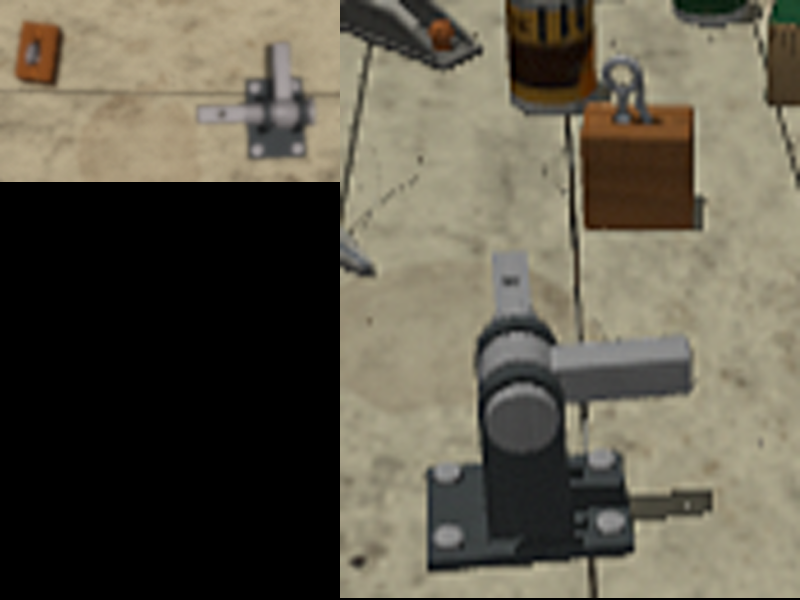

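The side crop shows the clip's coil and leg with the bow to its right (+x). The dark cross-hole is visible on the pin's square end, at about (217,201) in the side view and (271,232) in the top view. I'll refine these by casting rays from both cameras.

```bash
cat >> h.py <<'E'
def ray(n,u,v,z):
    m=eyes.camera_model(n);K=np.array(m['intrinsics']);D=np.array(m['D']);T=np.array(m['world_from_camera'])
    p=cv2.undistortPoints(np.array([[[u,v]]],float),K,D)[0,0]
    r=T[:3,:3]@np.array([p[0],p[1],1]); return T[:3,3]+r*(z-T[2,3])/r[2]
def proj(n,P):
    m=eyes.camera_model(n);T=np.linalg.inv(np.array(m['world_from_camera']))
    return cv2.projectPoints(np.atleast_2d(P).astype(float),cv2.Rodrigues(T[:3,:3])[0],T[:3,3],np.array(m['intrinsics']),np.array(m['D']))[0][:,0]
def need(x,y,z,yaw):
    "shift in tool axes (25mm units) & turn about tool z (5deg units); yaw = world angle of tool x, deg"
    from scipy.spatial.transform import Rotation as R
    s=state();M=R.from_rotvec(s['eef_rot']).as_matrix();p=np.array(s['tool_pos'])
    yw=np.degrees(np.arctan2(M[1,0],M[0,0]))
    print('t %.2f'%s['time'],'p',p.round(4),'yaw',yw.round(2),'zaxis',M[:,2].round(3),'F',np.round(s['contact_force'],1),'gap',round(float(s['finger_gap']),3))
    print('shift',(M.T@(np.array([x,y,z])-p)/.025).round(2),'turn',-((yaw-yw)/5).round(2))
E
python3 - <<'E'
from h import *
np.set_printoptions(linewidth=220)
def dark(n,u0,u1,v0,v1,z):
    g=np.load('last_%s.npz'%n)['im'].mean(2)[v0:v1,u0:u1]; print(n,g.round().astype(int))
    wt=np.clip(np.median(g)-15-g,0,None); v,u=np.mgrid[v0:v1,u0:u1]
    c=(wt*u).sum()/wt.sum(),(wt*v).sum()/wt.sum(); print(c,ray(n,*c,z).round(4))
dark('top',267,277,230,235,.105); dark('side',213,222,199,204,.105)
for n,b in(('top',(275,315,208,255)),('side',(192,250,225,270))):
    w=pts(n,np.load('last_%s.npz'%n)['d'])[b[2]:b[3],b[0]:b[1]].reshape(-1,3)
    q=w[(w[:,2]>.007)&(w[:,2]<.02)]; print('base',cv2.minAreaRect(q[:,:2].astype(np.float32)*1000))
    q=w[(w[:,2]>.06)]; print(q.min(0).round(3),q.max(0).round(3))
w=pts('top',np.load('last_top.npz')['d']); q=w[190:228,285:305].reshape(-1,3);q=q[q[:,2]>.085];print('bar+eye',np.median(q[q[:,0]>.54],0),np.median(q[:,:],0), np.polyfit(q[q[:,0]>.53][:,0],q[q[:,0]>.53][:,1],1))
for n in('top','side'):
  print(n,'coil',proj(n,[[.578,.1825,.109],[.578,.1825,.123],[.592,.181,.109],[.564,.184,.109]]).round(1).tolist())
need(.578,.1825,.2,83.5)
E
```

```text
top [[158 155 146 133 123 131 148 158 158 160]
 [160 155 142 120 104 117 143 158 161 163]
 [161 155 139 115 103 118 145 160 163 164]
 [161 157 146 131 124 136 151 160 161 162]
 [151 151 146 141 137 141 148 152 151 151]]
(np.float64(270.98467432950196), np.float64(231.4865900383142)) [ 0.505 -0.061  0.105]
side [[135 137 132 138 137 134 135 135 127]
 [135 136 102  90  95  99 132 137 126]
 [138 134  98  60  80  90 135 138 128]
 [140 134 128 121 129 126 139 138 131]
 [139 133 138 140 141 140 137 137 129]]
(np.float64(216.5234159779615), np.float64(200.61983471074385)) [ 0.5022 -0.0627  0.105 ]
base ((518.278564453125, -144.32737731933594), (126.10226440429688, 153.6483917236328), 86.67215728759766)
[ 0.486 -0.179  0.068] [ 0.581 -0.073  0.124]
base ((507.4666442871094, -140.9022979736328), (108.4910659790039, 85.63036346435547), 2.2438228130340576)
[ 0.486 -0.183  0.06 ] [ 0.579 -0.146  0.114]
bar+eye [ 0.56935594 -0.1381433   0.10874161] [ 0.55343654 -0.13825147  0.1088418 ] [ 0.03574056 -0.15799528]
top coil [[193.2, 207.2], [192.6, 206.6], [193.9, 202.8], [192.6, 211.6]]
side coil [[241.3, 156.0], [241.2, 151.9], [245.8, 156.0], [236.8, 156.0]]
t 0.10 p [0.1586 0.5781 0.2177] yaw 74.66 zaxis [-0.001 -0.002 -1.   ] F [-0.2  0.9 -0.4] gap 1.0
shift [-10.82  20.37   0.72] turn -1.77
```

```bash
python3 -m jog '[[[-0.54,1,0,0,0,0,0],[-0.54,1,0,0,0,0,0],[-0.54,1,0,0,0,0,0],[-0.54,1,0,0,0,0,0],[-0.54,1,0,0,0,0,0],[-0.54,1,0,0,0,0,0],[-0.54,1,0,0,0,0,0],[-0.54,1,0,0,0,0,0],[-0.54,1,0,0,0,0,0],[-0.54,1,0,0,0,0,0]]]' 40 && python3 -m jog '[[[-0.54,1,0,0,0,0,0],[-0.54,1,0,0,0,0,0],[-0.54,1,0,0,0,0,0],[-0.54,1,0,0,0,0,0],[-0.54,1,0,0,0,0,0.3],[-0.54,1,0,0,0,0,0.5],[-0.54,1,0,0,0,0,0.5],[-0.54,1,0,0,0,0,0.5],[0,0,0.36,0,0,-0.9,0.5],[0,0,0.36,0,0,-0.9,0.5]]]'; python3 -c "
from h import *
need(.579,.1825,.094,83.5)"
```

```text
time: 1.1
tool_pos: [0.3646, 0.3812, 0.2182]
eef_rot: [2.498, 1.905, -0.001]
contact_force: [-0.7, 0.0, 0.5]
finger_gap: 0.994
time: 2.1
tool_pos: [0.529, 0.2243, 0.2001]
eef_rot: [-2.34, -2.097, 0.001]
contact_force: [-0.1, 0.4, -0.2]
finger_gap: 0.538
t 2.10 p [0.529  0.2243 0.2001] yaw 83.73 zaxis [-0. -0. -1.] F [-0.1  0.4 -0.2] gap 0.538
shift [-1.44  2.17  4.24] turn 0.05
```

```bash
python3 -m jog '[[[-0.48,0.72,0,0,0,0,0.5],[-0.48,0.72,0,0,0,0,0.5],[-0.48,0.73,0,0,0,0,0.5],[0,0,0.5,0,0,0,0.5],[0,0,0.5,0,0,0,0.5],[0,0,0.5,0,0,0,0.5],[0,0,0,0,0,0,0.5],[0,0,0,0,0,0,0.5],[0,0,0,0,0,0,0.5],[0,0,0,0,0,0,0.5]]]'; python3 - <<'E'
from h import *
need(.579,.1825,.094,83.5)
a,_=snap('side');b,_=snap('top')
c=np.hstack([cv2.resize(a[120:190,205:275],(490,490),interpolation=2),cv2.resize(b[180:230,170:220],(300,300),interpolation=2).repeat(1,0) if 0 else cv2.resize(b[180:250,170:214],(308,490),interpolation=2)])
cv2.imwrite('pics/g.png',c[:,:,::-1])
E
```

```text
time: 3.1
tool_pos: [0.5787, 0.1838, 0.1641]
eef_rot: [2.34, 2.095, 0.002]
contact_force: [-0.5, 0.4, -0.4]
finger_gap: 0.497
t 3.10 p [0.5787 0.1838 0.1641] yaw 83.68 zaxis [ 0.001  0.    -1.   ] F [-0.5  0.4 -0.4] gap 0.497
shift [-0.05  0.01  2.8 ] turn 0.04
```

View pics/g.png

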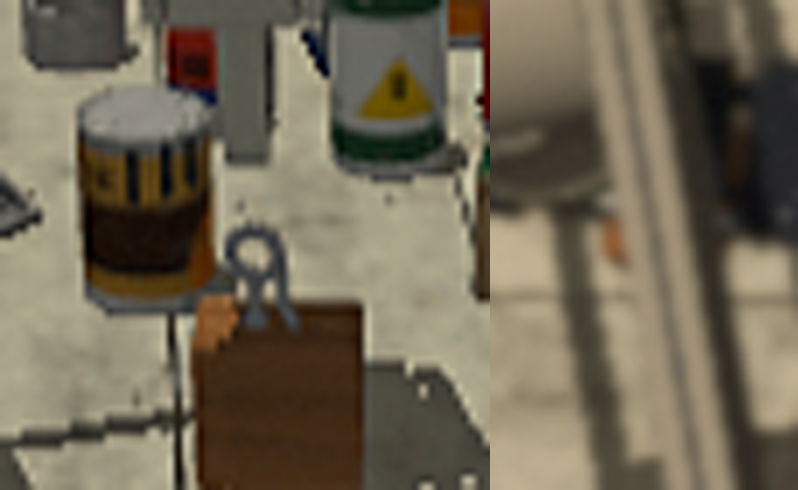

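The side crop shows the near finger at about (247,100), directly above the coil at (254,250), with the bow to the right. The alignment is good, so I'll descend and grip.

```bash
python3 -m jog '[[[0,0,0.7,0,0,0,0.5],[-0.04,0,0.7,0,0,0,0.5],[0,0,0.7,0,0,0,0.5],[0,0,0.7,0,0,0,0.5],[0,0,0,0,0,0,0.5],[0,0,0,0,0,0,0.9],[0,0,0,0,0,0,1],[0,0,0,0,0,0,1],[0,0,0,0,0,0,1],[0,0,0,0,0,0,1]]]' 45; python3 -c "
from h import *
need(.579,.1825,.094,83.5)"
```

```text
time: 4.2
tool_pos: [0.5786, 0.1826, 0.0938]
eef_rot: [2.341, 2.095, 0.001]
contact_force: [-0.0, -0.9, 0.7]
finger_gap: 0.126
t 4.20 p [0.5786 0.1826 0.0938] yaw 83.66 zaxis [ 0.001  0.    -1.   ] F [-0.  -0.9  0.7] gap 0.126
shift [-0.    0.02 -0.01] turn 0.03
```

```bash
python3 -m jog '[[[0,0,-0.3,0,0,0,1],[0,0,-0.6,0,0,0,1],[0,0,-0.9,0,0,0,1],[0,0,-0.9,0,0,0,1],[0,0,-0.9,0,0,0,1],[0,0,-0.9,0,0,0,1],[0,0,-0.7,0,0,0,1],[0,0,-0.2,0,0,0,1],[0,0,0,0,0,-0.8,1],[0,0,0,0,0,-0.9,1]]]'; python3 -c "
from h import *
need(.5035,-.062,.229,92)"
```

```text
time: 5.2
tool_pos: [0.5782, 0.1824, 0.2286]
eef_rot: [2.176, 2.266, 0.0]
contact_force: [-0.0, 0.7, -1.3]
finger_gap: 0.124
t 5.20 p [0.5782 0.1824 0.2286] yaw 92.31 zaxis [ 0.  0. -1.] F [-0.   0.7 -1.3] gap 0.124
shift [-9.65 -3.38 -0.02] turn 0.06
```

```bash
python3 -m jog '[[[-0.5,-0.17,0,0,0,0,1],[-0.9,-0.3,0,0,0,0,1],[-1,-0.35,0,0,0,0,1],[-1,-0.35,0,0,0,0,1],[-1,-0.35,0,0,0,0,1],[-1,-0.35,0,0,0,0,1],[-1,-0.35,0,0,0,0,1],[-1,-0.35,0,0,0,0,1],[-0.9,-0.3,0,0,0,0,1],[-0.5,-0.2,0,0,0,0,1]]]';python3 -m jog '[[[-0.4,-0.15,0,0,0,0,1],[-0.3,-0.1,0,0,0,0,1],[-0.15,-0.06,0,0,0,0,1],[0,0,0,0,0,0,1],[0,0,0,0,0,0,1],[0,0,0.2,0,0,0,1],[0,0,0.3,0,0,0,1],[0,0,0.3,0,0,0,1],[0,0,0,0,0,0,1],[0,0,0,0,0,0,1]]]'; python3 - <<'E'
from h import *
need(.5035,-.062,.209,92)
a,_=snap('side')
print(proj('side',[[.5035,-.062,.111],[.5035,-.062,.105]]))
cv2.imwrite('pics/t1.png',cv2.resize(a[130:230,180:280],(590,590),interpolation=2)[:,:,::-1])
E
```

```text
time: 6.2
tool_pos: [0.5088, -0.0424, 0.228]
eef_rot: [2.183, 2.259, -0.001]
contact_force: [-0.2, 0.0, -0.8]
finger_gap: 0.121
time: 7.2
tool_pos: [0.5026, -0.0617, 0.2076]
eef_rot: [-2.178, -2.262, 0.001]
contact_force: [0.1, 0.2, -0.6]
finger_gap: 0.126
t 7.20 p [ 0.5026 -0.0617  0.2076] yaw 92.17 zaxis [-0.001  0.    -1.   ] F [ 0.1  0.2 -0.6] gap 0.126
shift [-0.02  0.04 -0.06] turn 0.03
[[216.90750042 198.47334969]
 [217.04604474 200.45568502]]
```

View pics/t1.png

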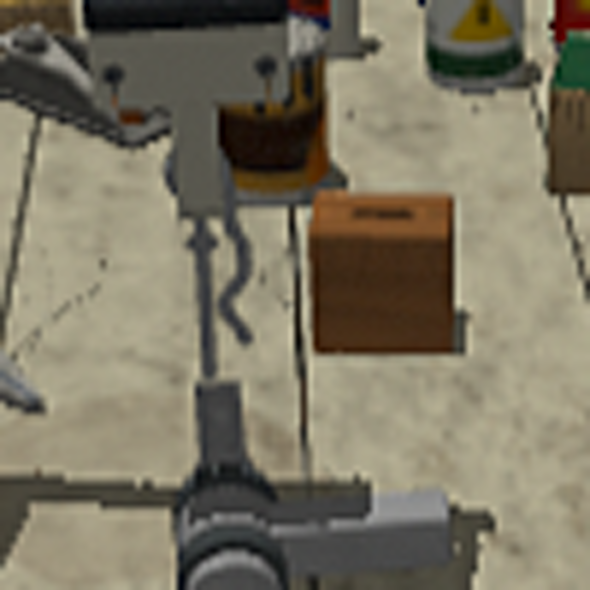

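The tip is at about crop (210,377), i.e. (215.2,193.5), just above the pin end, whose centre is near u=216.5. The clip hangs vertical with the bow on +x. I'll fit it to subpixel.

```bash
python3 - <<'E'
from h import *
np.set_printoptions(linewidth=220)
im=np.load('last_side.npz')['im'].astype(float); g=im.mean(2)
print(g[172:204,209:226].round().astype(int))
us=[]
for v in range(177,193):
    r=g[v,210:221]; bg=np.median(np.r_[r[:3],r[-2:]]); wt=np.clip(bg-15-r,0,None); us.append((wt*np.arange(210,221)).sum()/wt.sum())
print(np.round(us,2))
P=np.array([[.5026,-.0617,z] for z in np.linspace(.125,.175,6)]);print(proj('side',P).round(2).tolist())
E
```

```text
[[156 153 132 105  60  63  77 133 147 143 140  56  63 101 153 150 150]
 [157 152 152 144  72  64  99 152 147 146 145  69  63 104 155 153 156]
 [154 150 148 149  79  63  90 151 153 149 151  77  62  88 152 154 150]
 [155 153 148 149  75  62  79 142 143 145 154  78  64  95 151 135 145]
 [153 149 147 150  90  61  77 133 135 144 137  68  64 101 147 114 138]
 [153 150 146 148  98  63  78 135 139 126  88  61  64 138 146  97 139]
 [152 150 150 149  98  62  71 134 145  95  62  63 108 155 147 127 143]
 [150 148 150 148  95  62  65 130 117  69  63  86 143 149 145 144 143]
 [149 143 148 147  93  62  64 123  78  64  97 141 152 146 141 142 144]
 [150 143 143 142 110  61  63 106  65  64 112 162 155 151 147 144 146]
 [152 149 150 149 121  60  64 107  75  62  85 164 161 158 151 144 146]
 [155 154 155 153 122  61  65 115  91  59  61 123 161 154 152 150 154]
 [155 154 151 151 120  58  65 122 136  84  57  72 129 152 150 155 160]
 [142 142 153 152 143  58  64 127 159 136  87  58  78 135 153 156 160]
 [144 147 154 149 148  56  65 109 157 154 137  55  59 100 157 152 155]
 [155 159 155 147 146  55  64  98 1
[... 691 characters left out ...]
0  65  57  62  65  63  62  59  74 169 155 150 149 144]
 [137 135 147 157  75  59  64  65  64  63  58  60 158 157 157 155 149]
 [135 136 148 156  75  58  66  68  70  67  60  60 145 142 143 150 151]
 [139 142 149 156  75  56  62  71  74  70  60  60 128 133 129 137 143]
 [139 145 151 157  93  56  60  66  70  68  61  59 121 138 133 128 130]
 [132 138 148 157 104  55  62  65  67  65  61  60 111 141 134 122 116]
 [135 136 146 156 104  54  63  66  64  64  63  59  98 138 131 119 113]]
[216.49 216.74 216.58 215.91 215.96 216.26 216.54 216.85 216.81 216.37 215.97 214.88 214.81 214.82 214.93 214.98]
[[216.22, 193.75], [215.99, 190.37], [215.74, 186.95], [215.5, 183.5], [215.25, 180.0], [215.0, 176.47]]
```

```bash
python3 -m jog '[[[0.02,0.1,0,0,0,0,1],[0,0,0.2,0,0,0,1],[0,0,0.2,0,0,0,1],[0,0,0.2,0,0,0,1],[0,0,0.1,0,0,0,1],[0,0,0,0,0,0,1],[0,0,0.02,0,0,0,1],[0,0,0.02,0,0,0,1],[0,0,0.02,0,0,0,1],[0,0,0,0,0,0,1]]]';python3 -m jog '[[[0,0,0.02,0,0,0,1],[0,0,0.02,0,0,0,1],[0,0,0.02,0,0,0,1],[0,0,0,0,0,0,1],[0,0,0,0,0,0,1],[0,0,0,0,0,0,1],[0,0,0,0,0,0,1],[0,0,0,0,0,0,1],[0,0,0,0,0,0,1],[0,0,0,0,0,0,1]]]'; python3 -c "
from h import *
need(.505,-.061,.188,92)"
```

```text
time: 8.25
tool_pos: [0.5054, -0.0612, 0.1892]
eef_rot: [2.179, 2.263, 0.0]
contact_force: [-0.5, -0.7, -1.1]
finger_gap: 0.124
time: 9.25
tool_pos: [0.5054, -0.0612, 0.1877]
eef_rot: [2.179, 2.263, -0.0]
contact_force: [-0.3, 0.9, -0.8]
finger_gap: 0.125
t 9.25 p [ 0.5054 -0.0612  0.1877] yaw 92.16 zaxis [ 0. -0. -1.] F [-0.3  0.9 -0.8] gap 0.125
shift [ 0.01 -0.01 -0.01] turn 0.03
```

```bash
python3 -m jog '[[[0,0,0.02,0,0,0,1],[0,0,0.02,0,0,0,1],[0,0,0.02,0,0,0,1],[0,0,0.02,0,0,0,1],[0,0,0,0,0,0,1],[0,0,0,0,0,0,1],[0,0,0,0,0,0,1],[0,0,0,0,0,0,1],[0,0,0,0,0,0,1],[0,0,0,0,0,0,1]]]'; python3 -c "
from h import *
need(.505,-.061,.188,92)"
```

```text
time: 10.25
tool_pos: [0.5054, -0.0612, 0.1856]
eef_rot: [2.179, 2.263, 0.0]
contact_force: [0.7, -0.7, -0.8]
finger_gap: 0.126
t 10.25 p [ 0.5054 -0.0612  0.1856] yaw 92.16 zaxis [ 0.  0. -1.] F [ 0.7 -0.7 -0.8] gap 0.126
shift [ 0.01 -0.01 -0.09] turn 0.03
```

```bash
python3 -m jog '[[[0,0,0.02,0,0,0,1],[0,0,0.02,0,0,0,1],[0,0,0.02,0,0,0,1],[0,0,0.02,0,0,0,1],[0,0,0,0,0,0,1],[0,0,0,0,0,0,1],[0,0,0,0,0,0,1],[0,0,0,0,0,0,1],[0,0,0,0,0,0,1],[0,0,0,0,0,0,1]]]'; python3 -m jog '[[[0,0,0.02,0,0,0,1],[0,0,0.02,0,0,0,1],[0,0,0.02,0,0,0,1],[0,0,0.02,0,0,0,1],[0,0,0,0,0,0,1],[0,0,0,0,0,0,1],[0,0,0,0,0,0,1],[0,0,0,0,0,0,1],[0,0,0,0,0,0,1],[0,0,0,0,0,0,1]]]'; python3 - <<'E'
from h import *
need(.505,-.061,.188,92)
a,_=snap('side')
cv2.imwrite('pics/t2.png',cv2.resize(a[150:220,190:250],(500,583),interpolation=2)[:,:,::-1])
E
```

```text
time: 11.25
tool_pos: [0.5053, -0.0612, 0.1836]
eef_rot: [-2.179, -2.263, 0.0]
contact_force: [0.1, -0.3, -1.0]
finger_gap: 0.127
time: 12.25
tool_pos: [0.5054, -0.0612, 0.1817]
eef_rot: [2.179, 2.263, -0.0]
contact_force: [-0.5, 0.2, -1.3]
finger_gap: 0.126
t 12.25 p [ 0.5054 -0.0612  0.1817] yaw 92.15 zaxis [ 0. -0. -1.] F [-0.5  0.2 -1.3] gap 0.126
shift [ 0.01 -0.01 -0.25] turn 0.03
```

View pics/t2.png

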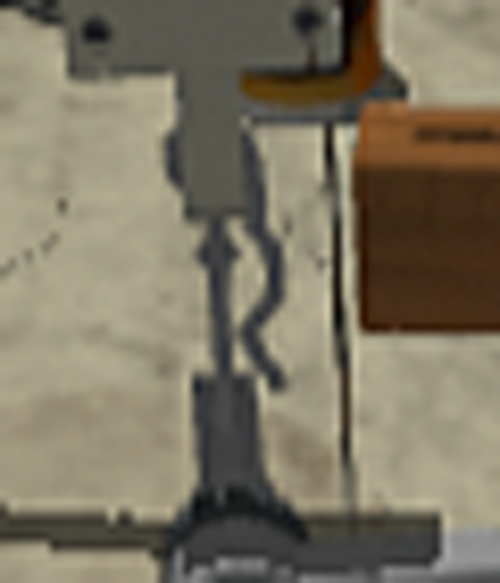

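The leg is at crop x=222, centred on the pin end (196–255). It reads about 6 mm below the pin's top with no force, so the tip is in the hole. I'll carry on down gently.

```bash
python3 -m jog '[[[0,0,0.04,0,0,0,1],[0,0,0.04,0,0,0,1],[0,0,0.04,0,0,0,1],[0,0,0.04,0,0,0,1],[0,0,0.04,0,0,0,1],[0,0,0.04,0,0,0,1],[0,0,0,0,0,0,1],[0,0,0,0,0,0,1],[0,0,0,0,0,0,1],[0,0,0,0,0,0,1]]]' 55; python3 -m jog '[[[0,0,0.04,0,0,0,1],[0,0,0.04,0,0,0,1],[0,0,0.04,0,0,0,1],[0,0,0.04,0,0,0,1],[0,0,0.04,0,0,0,1],[0,0,0.04,0,0,0,1],[0,0,0.04,0,0,0,1],[0,0,0.04,0,0,0,1],[0,0,0,0,0,0,1],[0,0,0,0,0,0,1]]]'; python3 -m jog '[[[0,0,0.04,0,0,0,1],[0,0,0.04,0,0,0,1],[0,0,0.04,0,0,0,1],[0,0,0.04,0,0,0,1],[0,0,0.04,0,0,0,1],[0,0,0,0,0,0,1],[0,0,0,0,0,0,1],[0,0,0,0,0,0,1],[0,0,0,0,0,0,1],[0,0,0,0,0,0,1]]]'
```

```text
time: 13.3
tool_pos: [0.5054, -0.0612, 0.1757]
eef_rot: [2.179, 2.263, 0.0]
contact_force: [-0.2, -0.8, -0.7]
finger_gap: 0.126
time: 14.3
tool_pos: [0.5053, -0.0612, 0.1676]
eef_rot: [-2.179, -2.263, 0.0]
contact_force: [1.1, -0.7, -1.1]
finger_gap: 0.122
time: 15.3
tool_pos: [0.5054, -0.0612, 0.1627]
eef_rot: [2.179, 2.263, -0.0]
contact_force: [0.8, 0.3, -0.7]
finger_gap: 0.123
```

```bash
python3 -m jog '[[[0,0,0.04,0,0,0,1],[0,0,0.04,0,0,0,1],[0,0,0.04,0,0,0,1],[0,0,0.04,0,0,0,1],[0,0,0,0,0,0,1],[0,0,0,0,0,0,1],[0,0,0,0,0,0,1],[0,0,0,0,0,0,1],[0,0,0,0,0,0,1],[0,0,0,0,0,0,1]]]'; python3 -m jog '[[[0,0,0.04,0,0,0,1],[0,0,0.04,0,0,0,1],[0,0,0.04,0,0,0,1],[0,0,0,0,0,0,1],[0,0,0,0,0,0,1],[0,0,0,0,0,0,1],[0,0,0,0,0,0,1],[0,0,0,0,0,0,1],[0,0,0,0,0,0,1],[0,0,0,0,0,0,1]]]'
```

```text
time: 16.3
tool_pos: [0.5054, -0.0612, 0.1587]
eef_rot: [2.179, 2.263, 0.0]
contact_force: [2.4, 0.1, 0.3]
finger_gap: 0.123
time: 17.3
tool_pos: [0.5053, -0.0612, 0.1556]
eef_rot: [-2.179, -2.263, 0.0]
contact_force: [2.1, 0.3, 0.0]
finger_gap: 0.126
```

```bash
python3 -m jog '[[[0,0,0.04,0,0,0,1],[0,0,0.04,0,0,0,1],[0,0,0.04,0,0,0,1],[0,0,0.04,0,0,0,1],[0,0,0,0,0,0,1],[0,0,0,0,0,0,1],[0,0,0,0,0,0,1],[0,0,0,0,0,0,1],[0,0,0,0,0,0,1],[0,0,0,0,0,0,1]]]'; python3 -m jog '[[[0,0,0.04,0,0,0,1],[0,0,0.04,0,0,0,1],[0,0,0.04,0,0,0,1],[0,0,0.04,0,0,0,1],[0,0,0,0,0,0,1],[0,0,0,0,0,0,1],[0,0,0,0,0,0,1],[0,0,0,0,0,0,1],[0,0,0,0,0,0,1],[0,0,0,0,0,0,1]]]'; python3 - <<'E'
from h import *
a,_=snap('side')
cv2.imwrite('pics/t3.png',cv2.resize(a[150:220,190:250],(500,583),interpolation=2)[:,:,::-1])
E
```

```text
time: 18.3
tool_pos: [0.5053, -0.0611, 0.1515]
eef_rot: [-2.179, -2.263, 0.0]
contact_force: [5.0, 0.2, -0.6]
finger_gap: 0.126
time: 19.3
tool_pos: [0.5053, -0.0612, 0.1476]
eef_rot: [-2.179, -2.263, 0.0]
contact_force: [4.6, 1.0, -2.1]
finger_gap: 0.123
```

View pics/t3.png

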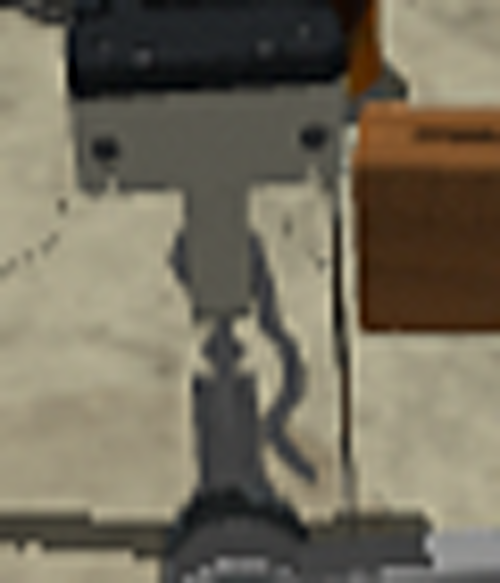

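The bow is spread and rides on the pin's +x side (waist at crop (270,430)). The collar at (222,345) is still above the pin. I'll keep going.

```bash
python3 -m jog '[[[0,0,0.04,0,0,0,1],[0,0,0.04,0,0,0,1],[0,0,0.04,0,0,0,1],[0,0,0.04,0,0,0,1],[0,0,0.04,0,0,0,1],[0,0,0.04,0,0,0,1],[0,0,0.04,0,0,0,1],[0,0,0.04,0,0,0,1],[0,0,0,0,0,0,1],[0,0,0,0,0,0,1]]]'; python3 -m jog '[[[0,0,0.04,0,0,0,1],[0,0,0.04,0,0,0,1],[0,0,0.04,0,0,0,1],[0,0,0.04,0,0,0,1],[0,0,0.04,0,0,0,1],[0,0,0.04,0,0,0,1],[0,0,0.04,0,0,0,1],[0,0,0.04,0,0,0,1],[0,0,0,0,0,0,1],[0,0,0,0,0,0,1]]]'; python3 -m jog '[[[0,0,0.02,0,0,0,1],[0,0,0.02,0,0,0,1],[0,0,0.02,0,0,0,1],[0,0,0.02,0,0,0,1],[0,0,0.02,0,0,0,1],[0,0,0.02,0,0,0,1],[0,0,0,0,0,0,1],[0,0,0,0,0,0,1],[0,0,0,0,0,0,1],[0,0,0,0,0,0,1]]]'
```

```text
time: 20.35
tool_pos: [0.5049, -0.0611, 0.1391]
eef_rot: [-2.179, -2.262, 0.001]
contact_force: [4.2, 0.3, -2.3]
finger_gap: 0.127
time: 21.35
tool_pos: [0.505, -0.0611, 0.1311]
eef_rot: [-2.179, -2.262, 0.001]
contact_force: [3.4, 1.5, -1.9]
finger_gap: 0.125
time: 22.35
tool_pos: [0.5051, -0.0612, 0.1283]
eef_rot: [-2.179, -2.262, 0.001]
contact_force: [2.6, -0.0, -4.4]
finger_gap: 0.125
```

```bash
python3 -m jog '[[[0,0,0.02,0,0,0,1],[0,0,0.02,0,0,0,1],[0,0,0.02,0,0,0,1],[0,0,0.02,0,0,0,1],[0,0,0,0,0,0,1],[0,0,0,0,0,0,1],[0,0,0,0,0,0,1],[0,0,0,0,0,0,1],[0,0,0,0,0,0,1],[0,0,0,0,0,0,1]]]'; python3 -m jog '[[[0,0,0.02,0,0,0,1],[0,0,0.02,0,0,0,1],[0,0,0.02,0,0,0,1],[0,0,0,0,0,0,1],[0,0,0,0,0,0,1],[0,0,0,0,0,0,1],[0,0,0,0,0,0,1],[0,0,0,0,0,0,1],[0,0,0,0,0,0,1],[0,0,0,0,0,0,1]]]'
```

```text
time: 23.35
tool_pos: [0.5053, -0.0612, 0.1266]
eef_rot: [-2.179, -2.263, 0.0]
contact_force: [1.7, 0.5, -2.3]
finger_gap: 0.125
time: 24.35
tool_pos: [0.5053, -0.0612, 0.1251]
eef_rot: [-2.179, -2.263, 0.0]
contact_force: [2.3, -0.5, -2.4]
finger_gap: 0.123
```

```bash
python3 -m jog '[[[0,0,0.02,0,0,0,1],[0,0,0.02,0,0,0,1],[0,0,0.02,0,0,0,1],[0,0,0,0,0,0,1],[0,0,0,0,0,0,1],[0,0,0,0,0,0,1],[0,0,0,0,0,0,1],[0,0,0,0,0,0,1],[0,0,0,0,0,0,1],[0,0,0,0,0,0,1]]]'; python3 - <<'E'
from h import *
a,_=snap('side')
cv2.imwrite('pics/t4.png',cv2.resize(a[150:220,190:250],(500,583),interpolation=2)[:,:,::-1])
E
```

```text
time: 25.35
tool_pos: [0.5054, -0.0612, 0.1237]
eef_rot: [2.179, 2.263, 0.0]
contact_force: [2.1, -0.2, 1.8]
finger_gap: 0.121
```

View pics/t4.png

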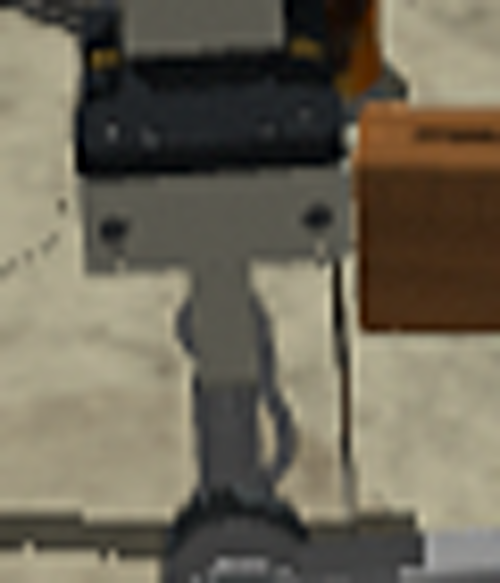

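The bow has closed in under the pin, at crop (280,470). The vertical force flipped from -2.4 N to +1.8 N at TCP 0.1237, so the collar is meeting the pin top. One more small push will confirm it.

```bash
python3 -m jog '[[[0,0,0.015,0,0,0,1],[0,0,0.015,0,0,0,1],[0,0,0,0,0,0,1],[0,0,0,0,0,0,1],[0,0,0,0,0,0,1],[0,0,0,0,0,0,1],[0,0,0,0,0,0,1],[0,0,0,0,0,0,1],[0,0,0,0,0,0,1],[0,0,0,0,0,0,1]]]'
```

```text
time: 26.4
tool_pos: [0.5055, -0.0613, 0.1237]
eef_rot: [2.179, 2.263, 0.0]
contact_force: [-0.5, 0.8, 6.5]
finger_gap: 0.123
```

The TCP stopped at 0.1237 and the force rose to 6.5 N, so the collar is seated. Now I release and retreat straight up.

```bash
python3 -m jog '[[[0,0,0,0,0,0,0.8],[0,0,0,0,0,0,0.6],[0,0,0,0,0,0,0.6],[0,0,0,0,0,0,0.6],[0,0,0,0,0,0,0.6],[0,0,-0.3,0,0,0,0.6],[0,0,-0.6,0,0,0,0.6],[0,0,-0.9,0,0,0,0.6],[0,0,-1,0,0,0,0.6],[0,0,-1,0,0,0,0.6]]]';python3 -m jog '[[[0,0,-1,0,0,0,0.6],[-0.5,-0.5,-0.5,0,0,0,0.6],[1,-0.5,0,0,0,0,0.6],[1,-0.5,0,0,0,0,0.6],[1,-0.5,0,0,0,0,0.6],[1,-0.5,0,0,0,0,0.6],[1,-0.5,0,0,0,0,0.6],[1,-0.5,0,0,0,0,0.6],[0,0,0,0,0,0,0.6],[0,0,0,0,0,0,0.6]]]'; python3 - <<'E'
from h import *
a,d=snap('side')
cv2.imwrite('pics/t5.png',cv2.resize(a[150:220,190:250],(500,583),interpolation=2)[:,:,::-1])
p=pts('side',d)[175:205,205:228].reshape(-1,3);p=p[p[:,2]>.11];print(len(p),p.max(0).round(3),np.median(p,0).round(3))
need(.5,0,.2,92)
E
```

```text
time: 27.4
tool_pos: [0.5056, -0.0613, 0.2204]
eef_rot: [2.178, 2.262, 0.001]
contact_force: [0.4, -0.4, 0.2]
finger_gap: 0.398
time: 28.4
tool_pos: [0.413, 0.0731, 0.2568]
eef_rot: [2.176, 2.263, 0.002]
contact_force: [-0.0, -0.0, -0.9]
finger_gap: 0.402
103 [ 0.522 -0.057  0.154] [ 0.505 -0.063  0.135]
t 28.45 p [0.4132 0.0726 0.2565] yaw 92.19 zaxis [ 0.002 -0.    -1.   ] F [-0.7  0.2 -0.1] gap 0.402
shift [-3.04  3.35  2.27] turn 0.04
```

View pics/t5.png

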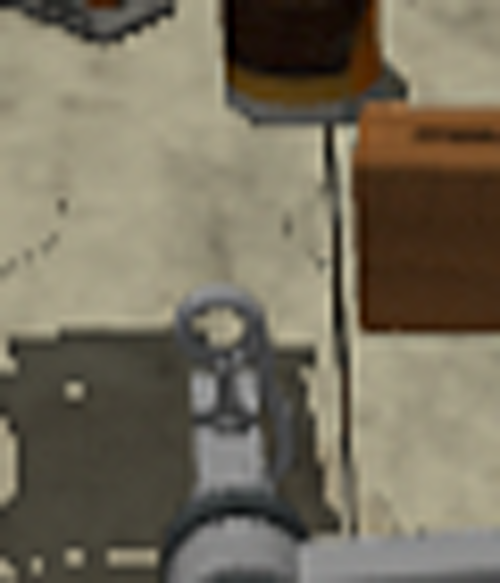

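The clip stands upright, with its collar flat on the pin top at crop (230,415) and the bow hugging the pin on the right. The coil top reads z=0.154 (0.153 expected when home), and the gripper is clear.

```bash
python3 -c "
from rig import job
print(job.job_done())"
```

```text
the job is handed in; nothing more can be done
None
```

The R-clip now locks the coupling pin, and I handed the job in at about 28.5 s of the 64 s allowed. I located the cross-hole in both cameras, corrected the aim by 2.5 mm from a close view of the tip, and lowered the leg in small steps. It went in first time, so no search along the pin was needed.

**Final checks:**
- **Seating:** while the bow sprang under the pin, the clip pulled itself down with up to about 4 N. It then stopped at tool height 0.1237 m, where a further push of less than 1 mm raised the force to 6.5 N without moving. The largest sideways force I read was 5 N.
- **Position after release:** the last picture shows the clip upright, its collar on the pin and its bow closed in on the +x side. The top of the coil measured 0.154 m, against 0.153 m expected when fully home.
- **Robot clear:** the gripper is open and well away from everything.

**Not confirmed or in disagreement:**
- The bow-spread joint could not be read directly, so the evidence that it has sprung over is the force change and the pictures.
- The downward resistance of 3 to 10 N you describe for spreading the bow hardly showed in the force readings taken at the end of each move.
- The two cameras disagreed on the hole's x by about 3 mm; the clip went in at the top camera's value.
- I did not compare the bystanders with the first pictures, but the arm passed well above or away from them.

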